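# Put the last jar on display and lock the case

### The arm

A 7-joint arm with a two-finger parallel gripper is mounted at the origin on a cart in front of the work surface, level with it; the furniture and walls round the work are solid. World frame = base frame: x ahead of the robot, y to its left, z up, the work surface at z = 0. Lengths are in m, angles in degrees, forces in N, time in s.
With the tool pointing down it reaches from about 0.425 to 0.875 m from the base axis. Payload 4.7 kg.
Tool frame: the origin (TCP) lies between the finger pads; the fingertips stand env.tip_reach ahead of it and the grasp point (between the pads) lies 2 mm behind it (env.tip_reach is the distance from the TCP to the fingertips, in m); z points along the fingers, y is the line along which they close (so a half turn about z gives the same grasp; the last joint's range is limited). The gripper opens to 87 mm and grips with 3 to 60 N. Pads are 19 mm wide; open, the fingers measure 117 mm over their backs; the gripper's body (75 mm by 190 mm) begins 51 mm behind the grasp point.
Start: joints at [-66.056, 18.392, -4.016, 83.108, 1.295, 78.541, -3.26], TCP at [0.255, 0.598, 0.24] pointing down, gripper open.
Joint ranges: [-163.93, 163.93], [-17.29, 119.83], [-79.2, 71.16], [3.27, 140.29], [-89.18, 269.18], [5.43, 117.66], [-154.24, 154.24]. Speed limits (degrees/s): [147.25, 147.25, 180, 180, 180, 180, 180].

### API

Orientations are given as [roll, pitch, yaw] about the fixed x, y, z axes, in that order (R = Rz(yaw) Ry(pitch) Rx(roll)).
In Python, from cell import env gives the robot as it stands.
- The arm moves only by the tool steer_hand, called after "Call:" as a command line: name --argument value ..., lists and objects as JSON in quotes. Schema: {"type":"object","properties":{"deltas":{"type":"array","items":{"type":"array","prefixItems":[{"type":"array","items":{"type":"number"},"minItems":3,"maxItems":3},{"type":"number"},{"type":"number"}],"minItems":3,"maxItems":3},"minItems":1,"maxItems":8},"grip_n":{"type":"number"},"only":{"type":"string"},"quiet":{"type":"boolean"},"lines":{"type":"string"}},"required":["deltas"],"additionalProperties":false}. deltas is a list of rows, 1 to 8 of them, each written [[dx, dy, dz], turn, opening]: dx, dy, dz in a scale on which 1.0 is 0.8 m, then a turn about the tool's z in parts of the range, where 1.0 means 90 degrees, then the finger opening in m; each row is the pose to reach, as a shift and turn from the pose commanded when the call began, along the tool's axes at that moment; what a row does not reach only later rows make up. A row lasts 1/12 s, in which the tool goes at most 0.0417 m and 7.16 degrees, less where a joint would pass 70% of its speed; a pose out of reach is approached as far as the arm can. The fingers move at their own pace and stop on an object; grip_n is the grip in N (left out, the last holds). Time passes only in rows, so rows that do not move let the fingers close. The tool returns the time, the measured TCP pose, the force, the opening and the grip force at its end. only (a regular expression) keeps the lines of the reply that match it, lines (a string "A,B") keeps lines A to B, and quiet returns only ok. No shift or turn number may pass 1 either way. Input that does not fit is refused with a message, and nothing moves.
- env.get_obs(): the state, without advancing time (a new reading comes with each control period).
- env.read_camera(name): name is "side" or "top" or "wrist"; returns a dict with "color" (400x640x3 uint8, blue, green, red), "fx", "fy", "cx", "cy" (pixels), "world_from_camera" (4x4, takes a point from camera to world coordinates). Camera axes: x right, y down, z forward; pixel columns grow to the right and rows downward; lengths in m; the calibration is good to about 2 mm. A picture is of the moment at which its call begins. There is no depth.
- env.sign_off(): hands the job in; it is judged then, once.
The state is a dict: "time_s": time; "qpos": joint angles; "joint_velocities": joint speeds; "effort": joint torques, N m; "tool_pos": TCP position; "tool_rot": TCP orientation; "force": force on the tool from outside, world axes, zero at the start; "wrist_torque": the same for the moment, N m; "grip_width": finger opening in m; "grasp_force": force on a finger pad.
Only numpy, scipy, OpenCV 4.12 (cv2) and the standard library are available. Lean on these libraries where they do the work, as an engineer would, in place of code of your own. Each camera call takes 0.05 s, during which the arm holds its last target. There are 200 camera calls.

### The job

Put the balm jar that stands beside the display case on the empty coaster inside the case: upright, wholly on the coaster, set down and not dropped. Then slide the case's glass door shut until it meets the rubber seal on the frame, and turn the latch lever a full quarter turn, to its stop, so that its cam draws the door tight. Leave the vase and the mug behind the case as they stand.

Things in the scene. Friction and masses are not known exactly. Their poses are not given: they have to be found in the camera images.
- case: Low wooden counter-top display case with a sliding glass door in its top, 200 mm (its x) by 420 mm (its y) by 94 mm high, fixed. Origin: centre of its underside; x points away from the robot across the case, y to the left along it, z up. Inner floor at z = 14 mm. Its 15 mm thick long walls, with the door's tracks, rise to z = 94 mm, as does the solid right end (jamb), y = -210 to -150 mm.
- opening (a point): Centre of the opening in the case's top, at case x = 0, y = -60 mm, z = 94 mm: inside x = -85 to +85 mm, y = -150 to +29 mm, less what the door covers. To its left (y over 29 mm) the case is roofed by a fixed pane, top at z = 76 mm, over which the door slides; under it another jar stands on a like coaster and stays there.
- door (a joint): Door: how far it is open (m), sliding along the case's +y. 0 = fully home, it then covers case y = -147 to +43 mm; 0.16 = wide open; starts at 0.135 to 0.16. Frame 168 x 190 x 10 mm, top face at case z = 92 mm. It drags with 2 N and stays where left. At 0.005 it meets the jamb's rubber seal, which yields 1 mm per 2.5 N and pushes it back out when let go: only the latch holds it home.
- door_pull (a point): Middle of the steel bow pull on the door: a round bar 10 mm thick, 80 mm long along the case's x, on a post at each end. Bar axis at case z = 119 mm (27 mm above the door's top face). It moves with the door; at door = 0 it is at case x = 0, y = -85 mm. Pushed towards the case's -y it closes the door.
- latch (a joint): Latch angle (rad), counter-clockwise from above: 0 = open, lever points to the case's -y, out over the right end; 1.571 = locked, at its stop, lever points to the case's +x. Starts at 0 to 0.12; stays where left. Its hook catches the door's stud if the door is within 8 mm of home, and draws it in (2 to 8 N at the lever's post); turned with the door farther open, it blocks the door.
- latch_pivot (a point): Point on the latch's vertical axis at the jamb's top: case x = -20 mm, y = -175 mm, z = 94 mm. The hub (radius 14 mm) rises to z = 116 mm. The hook, a spiral steel bar 7 mm thick at z = 102 to 110 mm, reaches 60 mm from the axis, at start on its far (+x) side and over the opening's edge.
- lever_post (a point): Centre of the top of the upright black post at the end of the latch lever, 70 mm from the latch's axis: 16 mm in diameter, 26 mm high, its top at case z = 138 mm. Its foot is at z = 112 mm on the flat lever bar (14 mm wide, z = 106 to 112 mm). It moves with the lever.
- keeper_stud (a point): Top of the steel stud (10 mm in diameter, head 13 mm) on the door's leading stile, which the latch's hook catches: 20 mm above the door's top face, at case x = -20 mm, y = -138 mm when door = 0. It moves with the door.
- jar: The balm jar to be put in: black, round, with a ribbed lid; 48 mm high, body 53 mm and lid (upper 14 mm) 55 mm in diameter, about 0.09 kg. Origin: centre of its underside, z up. It stands on the table to the right of the case.
- coaster: The empty round coaster, 100 mm in diameter, 9 mm high, fixed on the case's floor under the opening (its top is at case z = 23 mm). Origin: centre of its underside.
- vase: White glazed bud vase, 110 mm in diameter, 129 mm high, loose, standing behind the case: a bystander. Origin: centre of its underside.
- mug: White mug, 103 mm wide, 140 mm over its handle, 128 mm high, loose, standing behind the case: a bystander. Origin: on its underside.

How it is judged:
By the outcome, as a careful person would: the job done as asked, in the order asked, and still so for the second after the job is handed in, with the robot touching nothing.
It also fails if it takes over 61 s, if anything falls off the work surface, if the arm or the gripper's body presses on something with over 40 N, if the wrist force passes 120 N, or if a joint passes its speed limit or range.

## Working session

There is one attempt and no reset: what is moved stays moved. The work goes in short steps, Python scripts to look and compute and a tool call to move; the robot and the scene stay as the last step left them, time stands still between calls to the robot, and variables do not carry over. Pictures are saved under pics/ and viewed, at most 12 in all, crops included, and the job is handed in when it is done.

```bash
ls; mkdir -p pics; python3 - <<'E'
from cell import env
import cv2,numpy as np
print(env.tip_reach, env.get_obs())
for n in ("side","top","wrist"):
    c=env.read_camera(n); cv2.imwrite(f"pics/{n}0.png",c["color"])
    print(n,c["fx"],c["fy"],c["cx"],c["cy"],np.round(c["world_from_camera"],4).tolist())
E
```

```text
cell.py
pics
0.017 {'time_s': 0.0, 'qpos': array([-66.05482908,  18.43917791,  -4.0154324 ,  83.17280634,
         1.29192185,  78.54151379,  -3.26082354]), 'joint_velocities': array([ 0.01769579,  0.04938533,  0.08682056, -0.00956559,  0.05757289,
       -0.01301569,  0.03753735]), 'effort': array([ 4.83170794e-06, -4.91280627e+01, -4.03932156e-01, -3.12527525e+01,
       -6.40359591e-02,  4.34924173e-02,  1.37326665e-04]), 'tool_pos': array([0.25523678, 0.59723543, 0.23847848]), 'tool_rot': array([-1.79891571e+02,  2.71542014e-03,  1.56863003e+02]), 'force': array([ 0.04178498,  0.52854393, -0.3750651 ]), 'wrist_torque': array([ 0.00270647, -0.00559879,  0.01138109]), 'grasp_force': 0.0, 'grip_width': 0.08740105473583873}
side 437.90475417640164 437.90475417640164 325.04604013498346 197.35926489531474 [[0.9747, -0.1453, 0.17, 0.4552], [-0.2236, -0.6341, 0.7402, -0.9299], [0.0002, -0.7595, -0.6505, 0.8124], [0.0, 0.0, 0.0, 1.0]]
top 493.71092179033724 493.71092179033724 315.64526297023514 199.03357948477782 [[-0.0528, -0.9742, 0.2192, 0.4203], [-0.9986, 0.0509, -0.0143, -0.1232], [0.0028, -0.2197, -0.9756, 1.112], [0.0, 0.0, 0.0, 1.0]]
wrist 306.1774239789345 306.1774239789345 322.378103245433 201.4361741373277 [[0.3931, 0.8829, 0.2568, 0.1845], [0.9195, -0.3769, -0.1116, 0.6281], [-0.0018, 0.28, -0.96, 0.3835], [0.0, 0.0, 0.0, 1.0]]
```

View pics/top0.png

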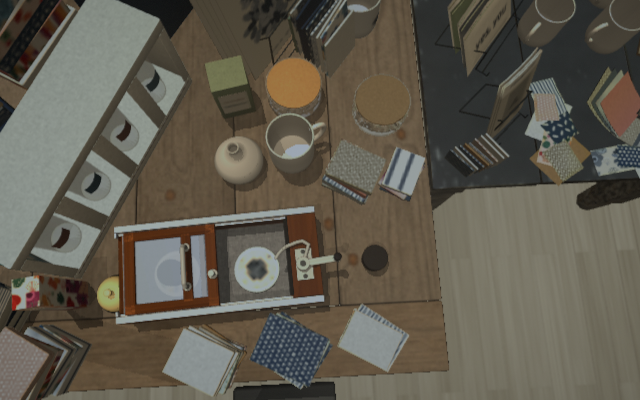

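View pics/side0.png

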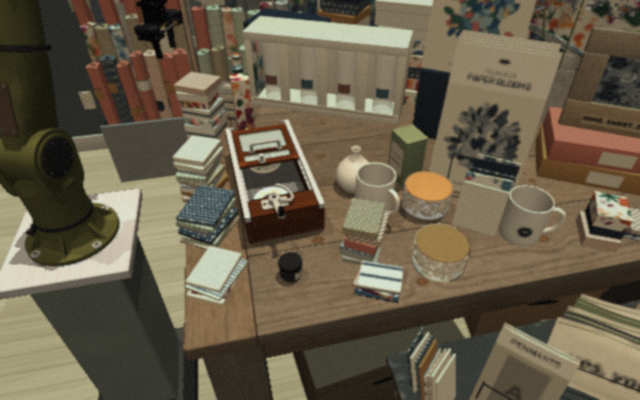

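The top view shows the case at about (118–325, 208–320), the jar at (375,258), the coaster at (257,269), the post at (337,257), the door pull at (185,267) and the stud at (212,273). I'll zoom in to get precise features.

```bash
python3 - <<'E'
import cv2
i=cv2.imread("pics/top0.png")
cv2.imwrite("pics/crop1.png",cv2.resize(i[195:335,105:405],None,fx=2.66,fy=2.66,interpolation=cv2.INTER_CUBIC))
E
```

```text
(no output)
```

View pics/crop1.png

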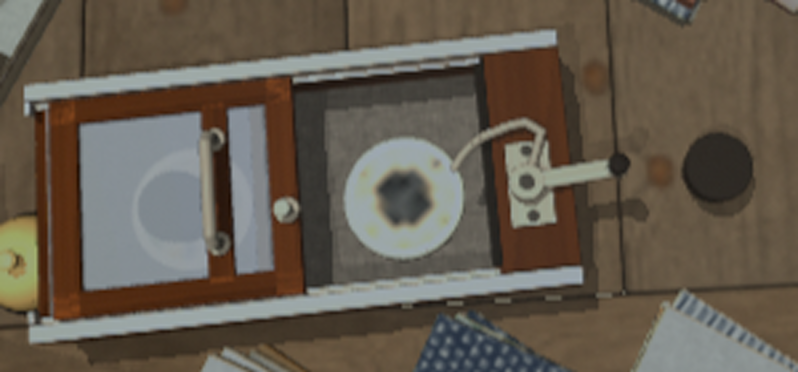

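The crop (2.66x from (105,195)) shows the rail corners at (26,88), (556,30), (582,283) and (30,342). It also shows the hub at (527,182), the post at (619,163), the stud at (286,209), the pull from (210,140) to (217,243), the coaster at (404,198) and the jar at (718,167).

```bash
cat > h.py <<'E'
import cv2,numpy as np
from cell import env
def ray(c,p,z):
    T=c["world_from_camera"]; d=T[:3,:3]@[(p[0]-c["cx"])/c["fx"],(p[1]-c["cy"])/c["fy"],1]
    o=T[:3,3]; return o+d*(z-o[2])/d[2]
def blob(mask,near):
    n,l,s,ce=cv2.connectedComponentsWithStats(mask.astype(np.uint8))
    k=[j for j in range(1,n) if s[j,4]>15]
    j=min(k,key=lambda j:np.hypot(*(ce[j]-near))); return (l==j),s[j],ce[j]
E
python3 - <<'E'
from h import *
c=env.read_camera("top"); i=c["color"].astype(int); 
f=lambda u,v:(105+(u+.5)/2.66-.5,195+(v+.5)/2.66-.5)
for n,p,z in [("FL",(26,88),.094),("FR",(556,30),.094),("NR",(582,283),.094),("NL",(30,342),.094),("NRin",(582,268),.094),("hub",(527,182),.116),("post",(619,163),.138),("stud",(286,209),.112),("pullF",(210,140),.124),("pullN",(217,243),.124),("jar",(718,167),.048),("coaster",(404,198),.023)]:
    print(n,np.round(ray(c,f(*p),z)[:2],4))
g=i.sum(2)
# jar lid
w=np.zeros(g.shape,bool); w[235:285,352:400]=1
m,s,ce=blob((g<110)&w,(375,258)); print("jar",s,ce)
cn=cv2.findContours(m.astype(np.uint8),0,1)[0][0]; 
P=np.array([ray(c,q[0],.048)[:2] for q in cn],np.float32); print("lid",cv2.minEnclosingCircle(P))
w[:]=0; w[240:300,228:285]=1
m,s,ce=blob((g>480)&w,(257,269)); print("coaster",s,ce)
cn=max(cv2.findContours(m.astype(np.uint8),0,1)[0],key=len); P=np.array([ray(c,q[0],.023)[:2] for q in cn],np.float32);print(cv2.minEnclosingCircle(P),cv2.fitEllipse(P))
# rails
w[:]=0; w[200:330,105:330]=1
m=((g>430)&w).astype(np.uint8)
for u in (130,160,200,240,280,300,312):
    r=np.where(m[:,u])[0]; print(u,r.min(),r.max(),np.round(ray(c,(u,r.min()-.5),.094)[:2],4),np.round(ray(c,(u,r.max()+.5),.094)[:2],4))
E
```

```text
FL [0.6096 0.2838]
FR [ 0.6343 -0.1332]
NR [ 0.4373 -0.1427]
NL [0.4158 0.2738]
NRin [ 0.4484 -0.1434]
hub [ 0.5137 -0.105 ]
post [ 0.5221 -0.1742]
stud [0.5034 0.0776]
pullF [0.557 0.132]
pullN [0.48   0.1264]
jar [ 0.524  -0.2587]
coaster [ 0.5146 -0.0016]
jar [362 257  14  14  35] [366.74285714 265.4       ]
lid ((0.5118752717971802, -0.24452607333660126), 0.019560683518648148)
coaster [235 248  44  43 783] [255.99616858 268.69220945]
((0.5156233310699463, -0.0012467263732105494), 0.04756960645318031) ((0.5154597759246826, -0.0010599492816254497), (0.0918383076786995, 0.09307821840047836), 109.09269714355469)
130 226 321 [0.6127 0.2517] [0.4177 0.2459]
160 223 318 [0.6158 0.1893] [0.4204 0.1861]
200 219 313 [0.62   0.1059] [0.426  0.1062]
240 214 309 [0.6263 0.0221] [0.4296 0.0259]
280 210 304 [ 0.6304 -0.062 ] [ 0.4352 -0.0548]
300 208 302 [ 0.6325 -0.1042] [ 0.437  -0.0952]
312 207 301 [ 0.6334 -0.1296] [ 0.4377 -0.1195]
```

```bash
cat >> h.py <<'E'
yaw=np.radians(3.2); O=np.array([.5243,.0703]); Rc=np.array([[np.cos(yaw),-np.sin(yaw)],[np.sin(yaw),np.cos(yaw)]])
def loc(p): return Rc.T@(np.array(p)[:2]-O)
def wor(p): return O+Rc@np.array(p)
def to(x,y,z,yw=None):
    from scipy.spatial.transform import Rotation as S
    o=env.get_obs(); R=S.from_euler("xyz",o["tool_rot"],degrees=True).as_matrix()
    d=R.T@(np.array([x,y,z])-o["tool_pos"])
    t=0 if yw is None else -((yw-o["tool_rot"][2]+180)%360-180)
    print("t",o["time_s"],"tool",np.round(o["tool_pos"],4),np.round(o["tool_rot"],1),"F",np.round(o["force"],1)); print("rel",np.round(d,4),"turn",round(t,2))
E
python3 - <<'E'
from h import *
c=env.read_camera("top"); i=c["color"].astype(int); g=i.sum(2)
w=np.zeros(g.shape,bool); w[235:285,358:400]=1
for th in (130,150,170):
    m,s,ce=blob((g<th)&w,(375,258))
    cn=max(cv2.findContours(m.astype(np.uint8),0,1)[0],key=len)
    P=np.array([ray(c,q[0],.048)[:2] for q in cn],np.float32); print(th,s,ce,cv2.minEnclosingCircle(P),ray(c,ce,.044))
for q in (245,250,258,265): print(g[q,355:396])
f=lambda u,v:(105+(u+.5)/2.66-.5,195+(v+.5)/2.66-.5)
print("hooktip",loc(ray(c,f(455,170),.106)))
to(.37,.30,.30,93.2)
E
```

```text
130 [362 245  26  26 521] [374.35508637 258.0134357 ] ((0.522930383682251, -0.25774627923965454), 0.028572674840688705) [ 0.52328297 -0.25855216  0.044     ]
150 [362 245  26  27 548] [374.36861314 257.99817518] ((0.5223134160041809, -0.25850000977516174), 0.02917967364192009) [ 0.52331425 -0.25858395  0.044     ]
170 [361 245  27  31 575] [374.34782609 258.2226087 ] ((0.5192261934280396, -0.2589125633239746), 0.032727766782045364) [ 0.5228341  -0.25850093  0.044     ]
[263 265 265 262 262 262 267 266 260 263 268 268 253 236 207 187 150 139
 142 131 125 127 159 165 205 227 233 234 236 251 273 268 259 249 237 238
 240 256 271 270 266]
[259 261 264 266 264 265 266 274 269 160 121 123 125 122 126 123 125 124
 121 122 124 122 123 121 122 123 123 125 120 122 131 234 249 251 237 238
 248 255 253 257 255]
[204 200 210 233 249 254 163  96 115 125 126 125 124 125 126 123 125 126
 125 122 124 124 121 123 124 123 124 124 124 123 121 121 115 228 247 242
 245 252 254 256 253]
[220 231 240 253 263 261 260 258 138  84  94 108 123 125 125 125 123 122
 123 123 126 124 124 126 124 125 124 124 125 120 129 180 188 180 240 247
 249 257 262 261 260]
hooktip [-0.00438913 -0.12057695]
t 0.25 tool [0.2553 0.5975 0.2391] [-180.     0.   156.9] F [ 0.4  0.1 -0.1]
rel [-0.2223 -0.2286 -0.0607] turn 63.67
```

The manual's scale: shifts go in shares of 0.8 m and turns go in shares of 90 degrees. Converting my numbers, -0.21 m / 0.8 = -0.2625, -0.18 m / 0.8 = -0.225, 49 degrees / 90 = 0.5444.

Call:
steer_hand --deltas '[[[0, 0, -0.05], 0, 0.087], [[-0.0375, -0.0375, -0.075], 0.0778, 0.087], [[-0.075, -0.075, -0.075], 0.1556, 0.087], [[-0.1125, -0.1125, -0.075], 0.2333, 0.087], [[-0.15, -0.15, -0.075], 0.3111, 0.087], [[-0.1875, -0.1875, -0.075], 0.3889, 0.087], [[-0.225, -0.225, -0.075], 0.4667, 0.087], [[-0.2625, -0.2625, -0.075], 0.5444, 0.087]]' --grip_n 20

```text
time_s: 0.92
tool_pos: [0.3629, 0.3287, 0.2996]
tool_rot: [180.0, -0.0, 107.5]
force: [0.4, 0.2, -0.2]
grip_width: 0.0869
grasp_force: 0.0
```

```bash
python3 -c "
from h import *
to(.50,-.02,.28,93.2)"
```

```text
t 0.9167 tool [0.3629 0.3287 0.2996] [180.   -0.  107.5] F [ 0.4  0.2 -0.2]
rel [-0.3738  0.0257  0.0195] turn 14.32
```

To row units: -0.32 m / 0.8 = -0.4, -0.28 m / 0.8 = -0.35, 14.3 degrees / 90 = 0.1589.

Call:
steer_hand --deltas '[[[-0.05, 0, 0], 0.0444, 0.087], [[-0.1, 0, 0], 0.0889, 0.087], [[-0.15, 0, 0], 0.1333, 0.087], [[-0.2, 0.0063, 0], 0.1589, 0.087], [[-0.25, 0.0125, 0], 0.1589, 0.087], [[-0.3, 0.0188, 0], 0.1589, 0.087], [[-0.35, 0.025, 0], 0.1589, 0.087], [[-0.4, 0.0313, 0], 0.1589, 0.087]]'

```text
time_s: 1.58
tool_pos: [0.4848, 0.0319, 0.2999]
tool_rot: [179.9, -0.0, 93.6]
force: [0.8, 1.3, 0.3]
grip_width: 0.087
grasp_force: 0.0
```

```bash
python3 -c "
from h import *
to(.524,-.2585,.20,93.2)"
```

```text
t 1.5833 tool [0.4848 0.0319 0.2999] [179.9  -0.   93.6] F [0.8 1.3 0.3]
rel [-0.2924  0.0209  0.0997] turn 0.37
```

To row units: -0.292 m / 0.8 = -0.365, -0.275 m / 0.8 = -0.3438, 0.4 degrees / 90 = 0.0044.

Call:
steer_hand --deltas '[[[-0.05, 0.0038, 0], 0.0044, 0.087], [[-0.1, 0.0075, 0], 0.0044, 0.087], [[-0.15, 0.0113, 0], 0.0044, 0.087], [[-0.2, 0.015, 0], 0.0044, 0.087], [[-0.25, 0.0188, 0], 0.0044, 0.087], [[-0.3, 0.0225, 0.025], 0.0044, 0.087], [[-0.3438, 0.0263, 0.0625], 0.0044, 0.087], [[-0.365, 0.0263, 0.1], 0.0044, 0.087]]'

```text
time_s: 2.25
tool_pos: [0.5247, -0.2607, 0.221]
tool_rot: [179.7, 0.2, 93.0]
force: [0.7, 0.1, 0.1]
grip_width: 0.0874
grasp_force: 0.0
```

Call:
steer_hand --deltas '[[[0, 0, 0.0125], 0, 0.087], [[0, 0, 0.025], 0, 0.087], [[0, 0, 0.025], 0, 0.087]]'

```text
time_s: 2.5
tool_pos: [0.5229, -0.2548, 0.1976]
tool_rot: [-179.8, -0.1, 93.2]
force: [-0.4, 0.9, -0.5]
grip_width: 0.0871
grasp_force: 0.0
```

```bash
python3 - <<'E'
from h import *
c=env.read_camera("wrist"); cv2.imwrite("pics/w1.png",c["color"])
to(.524,-.2585,.044,93.2)
E
```

```text
t 2.55 tool [ 0.5239 -0.2546  0.1992] [-1.80e+02 -1.00e-01  9.33e+01] F [-0.3  0.4  0.9]
rel [-4.100e-03 -1.000e-04  1.552e-01] turn 0.07
```

View pics/w1.png

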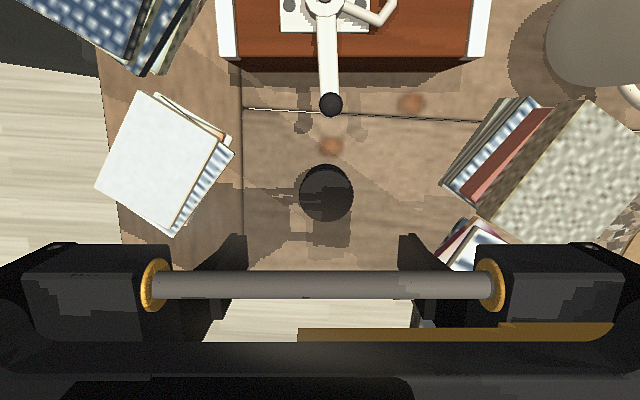

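```bash
python3 - <<'E'
from h import *
t=env.read_camera("top");w=env.read_camera("wrist");s=env.read_camera("side")
print("lid wrist",ray(w,(326,187),.048))
for z in (0,.05,.1):
  print(z,"top",ray(t,(360,203),z)[:2],ray(t,(396,199),z)[:2],"side speckled",ray(s,(342,247),z)[:2],ray(s,(354,290),z)[:2])
g=w["color"].astype(int).sum(2); print(g[150:225:3,326],g[185,290:365:3])
E
```

```text
lid wrist [ 0.5278781  -0.24890376  0.048     ]
0 top [ 0.65549634 -0.24105825] [ 0.66058678 -0.32480421] side speckled [ 0.66610722 -0.20236073] [ 0.65917718 -0.33773833]
0.05 top [ 0.6449202 -0.2357577] [ 0.64978175 -0.31573803] side speckled [ 0.65312774 -0.24713693] [ 0.6466242  -0.37418283]
0.1 top [ 0.63434406 -0.23045715] [ 0.63897672 -0.30667185] side speckled [ 0.64014826 -0.29191313] [ 0.63407123 -0.41062733]
[312 309 355 376 404  97  81 154 159 169 175 181  98 107 127 119 115 120
 137 146 138 145 144 162 274] [385 228 228 128 162 160 173 169 178 164 186 163 174 166 181 180 175 173
 168 152 436 420 414 404 420]
```

```bash
python3 - <<'E'
from h import *
w=env.read_camera("wrist");s=env.read_camera("side");t=env.read_camera("top")
to(.524,-.2585,.044,93.2)
print("post wrist",ray(w,(330.5,103),.138),"hub wrist",ray(w,(325,2),.116), "lid wrist",ray(w,(325,190),.048))
g=s["color"].astype(int).sum(2)
m,st,ce=blob(g<110,(290,262)); print("side jar",st,ce)
y0,x0=st[1],st[0]
for r in range(y0-2,y0+st[3]+2,2): print(r,g[r,x0-2:x0+st[2]+3:2])
cn=max(cv2.findContours(m.astype(np.uint8),0,1)[0],key=len)
cols=(x0+st[2]/2-.5); print("lid side candidates",[ (r,ray(s,(cols,r),.048)[:2].round(4)) for r in (y0,y0+8,y0+16)])
E
```

```text
t 2.85 tool [ 0.5245 -0.2557  0.2009] [179.9   0.   93.2] F [ 0.1 -0.1 -0.2]
rel [-0.0027 -0.001   0.1568] turn 0.05
post wrist [ 0.52547149 -0.17207483  0.138     ] hub wrist [ 0.51833421 -0.10847879  0.116     ] lid wrist [ 0.52774342 -0.25277203  0.048     ]
side jar [279 253  22  29 479] [289.23590814 266.42588727]
251 [248 275 319 345 310 290 301 301 304 282 286 298 319 331]
253 [230 297 344 288 206 148 115 119 115 155 235 272 291 324]
255 [200 260 209 124 106  88  80  91  80  89  91 182 296 344]
257 [262 233 113  83  96  89  83  60  64  42  39  81 245 332]
259 [268 166  72  92  86  67  55  47  52  40  44  66 164 325]
261 [241  99  63  59  37  45  75  54  53  52  46  29 136 323]
263 [221  85  67  64  66  54  42  47  54  44  49  39 124 333]
265 [243  89  55  44  54  64  62  39  44  54  43  37 141 317]
267 [249 122  54  66 100  88  81  39  49  42  63  42 147 289]
269 [279 174  45  50  71  72  67  64  60  51  40  58 187 291]
271 [257 147  50  47  50  59  46  33  52  47  74 150 201 254]
273 [183 132  68  52  54  63  47  51  55 129 217 227 220 195]
275 [167 131  68  52  65  60  78  65  84 218 308 258 199 194]
277 [146 142  91  59  40  54  61  64  64 219 283 215 159 177]
279 [155 158 153 103  50  57  56  48  64 163 168 135 155 155]
281 [169 169 170 147 128 108  81  89 112 130 158 161 163 155]
283 [176 185 155 157 161 156 160 154 144 164 174 164 174 159]
lid side candidates [(np.int32(253), array([ 0.5293, -0.2364])), (np.int32(261), array([ 0.5253, -0.2606])), (np.int32(269), array([ 0.5214, -0.2841]))]
```

To row units: 0.163 m / 0.8 = 0.2038, 0.155 m / 0.8 = 0.1938.

Call:
steer_hand --deltas '[[[-0.0025, -0.0013, 0.0375], 0, 0.087], [[-0.0025, -0.0013, 0.0875], 0, 0.087], [[-0.0025, -0.0013, 0.1375], 0, 0.087], [[-0.0025, -0.0013, 0.175], 0, 0.087], [[-0.0025, -0.0013, 0.1938], 0, 0.087], [[-0.0025, -0.0013, 0.2038], 0, 0.087], [[-0.0025, -0.0013, 0.2038], 0, 0.087]]' --grip_n 20

```text
time_s: 3.43
tool_pos: [0.5221, -0.2577, 0.0354]
tool_rot: [-179.9, -0.0, 93.2]
force: [1.0, 0.5, 0.4]
grip_width: 0.0872
grasp_force: 0.0
```

Call:
steer_hand --deltas '[[[0, 0, 0], 0, 0.087], [[0, 0, 0], 0, 0.06], [[0, 0, 0], 0, 0.045], [[0, 0, 0], 0, 0.04], [[0, 0, 0], 0, 0.04], [[0, 0, 0], 0, 0.04], [[0, 0, 0], 0, 0.04], [[0, 0, 0], 0, 0.04]]' --grip_n 20

```text
time_s: 4.1
tool_pos: [0.5234, -0.2583, 0.037]
tool_rot: [179.9, 0.0, 93.2]
force: [-0.2, 0.5, 1.8]
grip_width: 0.0541
grasp_force: 20.0
```

```bash
python3 -c "
from h import *
to(.5155,-.001,.05,93.2)"
```

```text
t 4.1 tool [ 0.5234 -0.2583  0.037 ] [179.9   0.   93.2] F [-0.2  0.5  1.8]
rel [ 0.2574  0.0063 -0.013 ] turn -0.03
```

To row units: -0.18 m / 0.8 = -0.225, -0.17 m / 0.8 = -0.2125.

Call:
steer_hand --deltas '[[[0, 0, -0.025], 0, 0.04], [[0, 0, -0.075], 0, 0.04], [[0, 0, -0.125], 0, 0.04], [[0, 0, -0.175], 0, 0.04], [[0, 0, -0.2125], 0, 0.04], [[0, 0, -0.225], 0, 0.04], [[0.0375, 0, -0.225], 0, 0.04], [[0.075, 0.0025, -0.225], 0, 0.04]]'

```text
time_s: 4.77
tool_pos: [0.5204, -0.2001, 0.2168]
tool_rot: [180.0, 0.1, 92.9]
force: [0.3, 0.6, -2.2]
grip_width: 0.0542
grasp_force: 20.0
```

Call:
steer_hand --deltas '[[[0.05, 0.0013, 0], 0, 0.04], [[0.1, 0.0025, 0], 0, 0.04], [[0.15, 0.0038, 0], 0, 0.04], [[0.1875, 0.005, 0], 0, 0.04], [[0.2188, 0.005, 0], 0, 0.04], [[0.2375, 0.005, 0], 0, 0.04], [[0.2438, 0.005, 0], 0, 0.04], [[0.2438, 0.005, 0], 0, 0.04]]'

```text
time_s: 5.43
tool_pos: [0.514, -0.0021, 0.2156]
tool_rot: [-179.9, 0.0, 93.3]
force: [-0.1, -0.0, -0.6]
grip_width: 0.0545
grasp_force: 20.0
```

```bash
python3 - <<'E'
from h import *
to(.5155,-.001,.060,93.2); print(env.get_obs()["grip_width"])
c=env.read_camera("wrist"); cv2.imwrite("pics/w2.png",c["color"])
E
```

```text
t 5.4333 tool [ 0.514  -0.0021  0.2156] [-179.9    0.    93.3] F [-0.1 -0.  -0.6]
rel [0.001  0.0018 0.1556] turn 0.13
0.05452437015780163
```

View pics/w2.png

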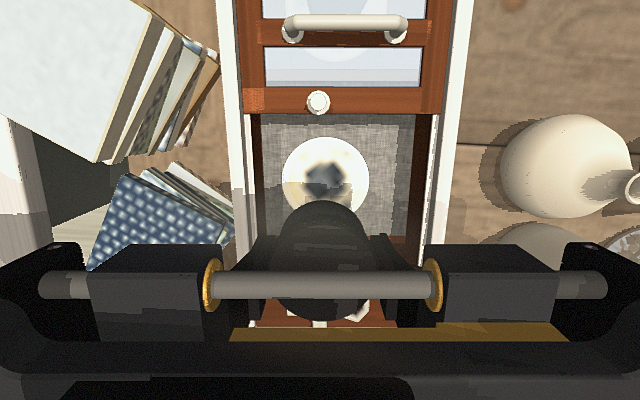

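The jar is held over the opening and the coaster is visible at (326,180). The vase, at (565,165), is clear of the gripper. Descending now, slowly at the end.

To row units: 0.147 m / 0.8 = 0.1838, 0.14 m / 0.8 = 0.175.

```bash
python3 -c "
from h import *
w=env.read_camera('wrist')
print(ray(w,(326,180),.023))"
```

```text
[5.17631256e-01 1.47758844e-05 2.30000000e-02]
```

Call:
steer_hand --deltas '[[[0.0013, 0.0013, 0.0375], 0, 0.04], [[0.0013, 0.0013, 0.075], 0, 0.04], [[0.0013, 0.0013, 0.1125], 0, 0.04], [[0.0013, 0.0013, 0.1438], 0, 0.04], [[0.0013, 0.0013, 0.1625], 0, 0.04], [[0.0013, 0.0013, 0.175], 0, 0.04], [[0.0013, 0.0013, 0.1838], 0, 0.04], [[0.0013, 0.0013, 0.1838], 0, 0.04]]'

```text
time_s: 6.2
tool_pos: [0.5151, -0.0035, 0.0687]
tool_rot: [-179.9, 0.0, 93.1]
force: [-1.3, -0.5, 0.2]
grip_width: 0.0538
grasp_force: 20.0
```

Call:
steer_hand --deltas '[[[0, 0, 0.0025], 0, 0.04], [[0, 0, 0.005], 0, 0.04], [[0, 0, 0.0075], 0, 0.04], [[0, 0, 0.0075], 0, 0.04], [[0, 0, 0.0075], 0, 0.04]]'

```text
time_s: 6.62
tool_pos: [0.5158, -0.0022, 0.0639]
tool_rot: [180.0, -0.0, 93.2]
force: [-0.4, -0.6, -0.8]
grip_width: 0.054
grasp_force: 20.0
```

To row units: 0.003 m / 0.8 = 0.0038, 0.002 m / 0.8 = 0.0025.

Call:
steer_hand --deltas '[[[0, 0, 0.0013], 0, 0.04], [[0, 0, 0.0025], 0, 0.04], [[0, 0, 0.0038], 0, 0.04], [[0, 0, 0.0038], 0, 0.04], [[0, 0, 0.0038], 0, 0.04]]'

```text
time_s: 7.03
tool_pos: [0.5155, -0.0023, 0.0605]
tool_rot: [-180.0, 0.0, 93.2]
force: [0.3, -0.3, -1.9]
grip_width: 0.0542
grasp_force: 20.0
```

Call:
steer_hand --deltas '[[[0, 0, 0.0013], 0, 0.04], [[0, 0, 0.0013], 0, 0.04], [[0, 0, 0.0013], 0, 0.04]]'

```text
time_s: 7.28
tool_pos: [0.5157, -0.0023, 0.06]
tool_rot: [180.0, -0.0, 93.2]
force: [-1.8, 0.2, 3.9]
grip_width: 0.0542
grasp_force: 20.0
```

To row units: 0.001 m / 0.8 = 0.0013.

Call:
steer_hand --deltas '[[[0, 0, 0.0013], 0, 0.04], [[0, 0, 0.0013], 0, 0.04], [[0, 0, 0.0013], 0, 0.04]]'

```text
time_s: 7.53
tool_pos: [0.5157, -0.0023, 0.0599]
tool_rot: [-180.0, -0.1, 93.2]
force: [-6.0, -1.0, 12.2]
grip_width: 0.054
grasp_force: 20.0
```

Call:
steer_hand --deltas '[[[0, 0, 0], 0, 0.06], [[0, 0, 0], 0, 0.07], [[0, 0, 0], 0, 0.075], [[0, 0, 0], 0, 0.078], [[0, 0, 0], 0, 0.078]]'

```text
time_s: 7.95
tool_pos: [0.5156, -0.0023, 0.0584]
tool_rot: [-180.0, 0.0, 93.2]
force: [-1.6, -0.1, 0.2]
grip_width: 0.0754
grasp_force: 0.0
```

Call:
steer_hand --deltas '[[[0, 0, -0.0125], 0, 0.078], [[0, 0, -0.0375], 0, 0.078], [[0, 0, -0.075], 0, 0.078], [[0, 0, -0.125], 0, 0.078], [[0, 0, -0.1625], 0, 0.05], [[0, 0, -0.175], 0, 0], [[0.05, 0, -0.175], 0, 0], [[0.1, 0, -0.175], 0, 0]]'

```text
time_s: 8.62
tool_pos: [0.5122, 0.076, 0.2005]
tool_rot: [179.8, -0.1, 92.8]
force: [0.1, 1.1, -0.7]
grip_width: 0.0587
grasp_force: 0.0
```

```bash
python3 - <<'E'
from h import *
p=wor([0,.09]); to(p[0],p[1],.115,93.2)
c=env.read_camera("top"); cv2.imwrite("pics/t2.png",cv2.resize(c["color"][190:330,105:405],None,fx=2.66,fy=2.66,interpolation=cv2.INTER_CUBIC))
E
```

```text
t 8.6167 tool [0.5122 0.076  0.2005] [ 1.798e+02 -1.000e-01  9.280e+01] F [ 0.1  1.1 -0.7]
rel [0.0836 0.0108 0.0857] turn -0.42
```

View pics/t2.png

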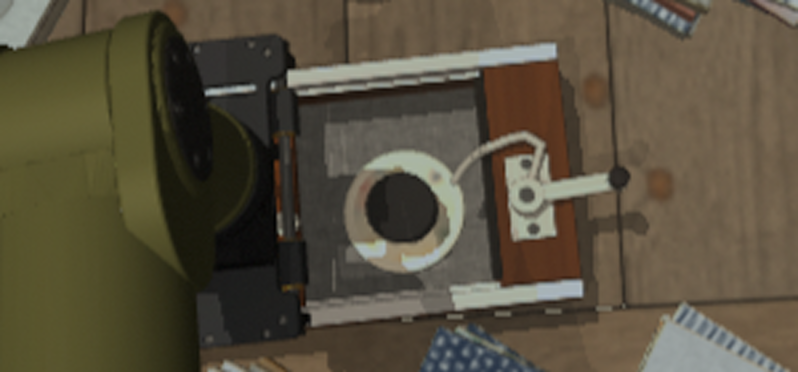

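The jar stands at crop (402,207), inside the coaster centred at (404,211), upright. Next is the door pull.

To row units: 0.085 m / 0.8 = 0.1063, 0.08 m / 0.8 = 0.1, -0.4 degrees / 90 = -0.0044.

Call:
steer_hand --deltas '[[[0.05, 0.0063, 0], -0.0044, 0], [[0.0938, 0.0125, 0], -0.0044, 0], [[0.1063, 0.0138, 0], -0.0044, 0], [[0.1063, 0.0138, 0], -0.0044, 0], [[0.1063, 0.0138, 0.0375], -0.0044, 0], [[0.1063, 0.0138, 0.075], -0.0044, 0], [[0.1063, 0.0138, 0.1], -0.0044, 0], [[0.1063, 0.0138, 0.1063], -0.0044, 0]]'

```text
time_s: 9.33
tool_pos: [0.515, 0.1602, 0.11]
tool_rot: [-179.6, 0.2, 93.5]
force: [0.0, -0.5, 0.0]
grip_width: 0.0037
grasp_force: 0.0
```

Call:
steer_hand --deltas '[[[0, 0, 0], 0, 0], [[0, 0, 0], 0, 0]]'

```text
time_s: 9.5
tool_pos: [0.5181, 0.1622, 0.1145]
tool_rot: [179.9, 0.0, 93.5]
force: [1.0, -0.2, 0.6]
grip_width: 0.0007
grasp_force: 0.0
```

```bash
python3 - <<'E'
from h import *
print(loc(env.get_obs()["tool_pos"]))
p=wor([0,-.065]); to(p[0],p[1],.115,93.2)
c=env.read_camera("side"); cv2.imwrite("pics/s2.png",cv2.resize(c["color"][90:250,190:390],None,fx=3,fy=3,interpolation=cv2.INTER_CUBIC))
E
```

```text
[-0.00102046  0.09207279]
t 9.5 tool [0.5181 0.1622 0.1145] [179.9   0.   93.5] F [ 1.  -0.2  0.6]
rel [-0.1571  0.0002 -0.0005] turn 0.29
```

View pics/s2.png

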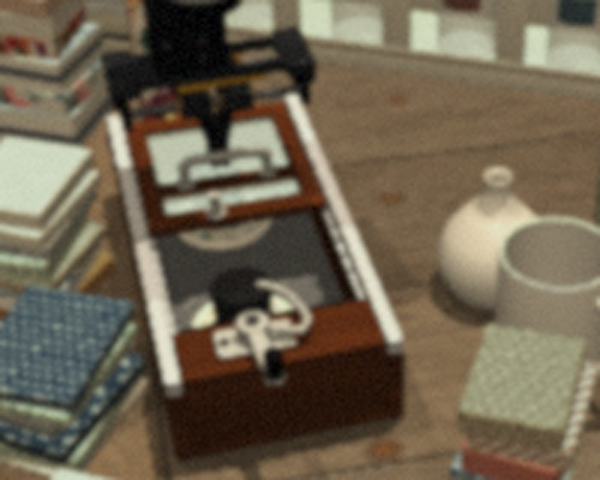

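The fingers, at (218,140), are behind the bar. Pushing the door shut.

To row units: -0.11 m / 0.8 = -0.1375, -0.02 m / 0.8 = -0.025.

Call:
steer_hand --deltas '[[[-0.0125, 0, 0], 0, 0], [[-0.025, 0, 0], 0, 0], [[-0.0438, 0, 0], 0, 0], [[-0.0625, 0, 0], 0, 0], [[-0.0813, 0, 0], 0, 0], [[-0.1, 0, 0], 0, 0], [[-0.1188, 0, 0], 0, 0], [[-0.1375, 0, 0], 0, 0]]'

```text
time_s: 10.22
tool_pos: [0.5248, 0.0527, 0.115]
tool_rot: [179.9, -0.1, 93.5]
force: [0.1, 3.0, 2.6]
grip_width: 0.0002
grasp_force: 1.5
```

Call:
steer_hand --deltas '[[[-0.0125, 0, 0], 0, 0], [[-0.025, 0, 0], 0, 0], [[-0.0338, 0, 0], 0, 0], [[-0.04, 0, 0], 0, 0], [[-0.04, 0, 0], 0, 0]]'

```text
time_s: 10.63
tool_pos: [0.5265, 0.0197, 0.1137]
tool_rot: [180.0, 0.1, 93.5]
force: [0.6, 0.3, 0.2]
grip_width: 0.0009
grasp_force: 0.0
```

```bash
python3 - <<'E'
from h import *
print(loc(env.get_obs()["tool_pos"]),env.get_obs()["force"])
E
```

```text
[-0.000663   -0.05061093] [0.59070257 0.32898557 0.22450611]
```

To row units: -0.009 m / 0.8 = -0.0113, -0.006 m / 0.8 = -0.0075.

Call:
steer_hand --deltas '[[[-0.0038, 0, 0], 0, 0], [[-0.0075, 0, 0], 0, 0], [[-0.0113, 0, 0], 0, 0], [[-0.0113, 0, 0], 0, 0]]'

```text
time_s: 10.97
tool_pos: [0.5267, 0.0119, 0.1134]
tool_rot: [-180.0, 0.0, 93.6]
force: [0.1, 0.6, 0.1]
grip_width: 0.0005
grasp_force: 0.5
```

Call:
steer_hand --deltas '[[[-0.0025, 0, 0], 0, 0], [[-0.005, 0, 0], 0, 0], [[-0.005, 0, 0], 0, 0]]'

```text
time_s: 11.22
tool_pos: [0.527, 0.0082, 0.1134]
tool_rot: [-180.0, -0.0, 93.6]
force: [0.2, 2.0, 0.8]
grip_width: 0.0005
grasp_force: 0.7
```

Call:
steer_hand --deltas '[[[-0.0025, 0, 0], 0, 0], [[-0.0038, 0, 0], 0, 0], [[-0.0038, 0, 0], 0, 0]]'

```text
time_s: 11.47
tool_pos: [0.527, 0.0066, 0.1134]
tool_rot: [-180.0, -0.1, 93.6]
force: [-0.6, 5.3, -0.3]
grip_width: 0.0004
grasp_force: 2.5
```

```bash
python3 - <<'E'
from h import *
c=env.read_camera("top")
print(loc(env.get_obs()["tool_pos"])); cv2.imwrite("pics/t3.png",cv2.resize(c["color"][190:330,205:355],None,fx=4,fy=4,interpolation=cv2.INTER_CUBIC))
E
```

```text
[-0.00083426 -0.06371589]
```

To row units: -0.003 m / 0.8 = -0.0038, -0.002 m / 0.8 = -0.0025.

Call:
steer_hand --deltas '[[[-0.0025, 0, 0], 0, 0], [[-0.0038, 0, 0], 0, 0], [[-0.0038, 0, 0], 0, 0]]'

```text
time_s: 11.77
tool_pos: [0.5271, 0.0052, 0.1134]
tool_rot: [-180.0, -0.2, 93.7]
force: [-1.1, 7.2, 1.3]
grip_width: 0.0003
grasp_force: 4.0
```

```bash
python3 - <<'E'
from h import *
c=env.read_camera("side")
print(loc(env.get_obs()["tool_pos"])); cv2.imwrite("pics/s3.png",cv2.resize(c["color"][90:250,190:390],None,fx=3,fy=3,interpolation=cv2.INTER_CUBIC))
E
```

```text
[-0.00080851 -0.06510794]
```

View pics/s3.png

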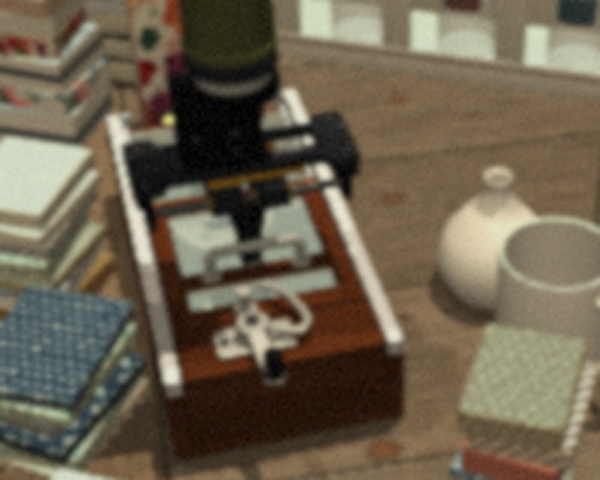

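The door's leading stile is against the jamb, with the stud at the hook near (250,290) in the crop, and the seal pushes back at 7 N. Backing off to go to the lever post.

To row units: -0.085 m / 0.8 = -0.1063, -0.06 m / 0.8 = -0.075.

Call:
steer_hand --deltas '[[[0.0063, 0, 0], 0, 0], [[0.0175, 0, 0], 0, 0], [[0.0175, 0, -0.025], 0, 0], [[0.0175, 0, -0.075], 0, 0], [[0.0175, 0, -0.1063], 0, 0.05], [[0.0175, 0, -0.1063], 0, 0.05]]'

```text
time_s: 12.32
tool_pos: [0.5302, 0.0157, 0.2042]
tool_rot: [179.4, -0.0, 93.5]
force: [1.5, 0.1, 1.3]
grip_width: 0.0076
grasp_force: 0.0
```

```bash
python3 - <<'E'
from h import *
to(.5225,-.174,.132,96.9)
c=env.read_camera("top");g=c["color"].astype(int).sum(2)
m=np.zeros(g.shape,bool);m[245:270,325:350]=1
mm,s,ce=blob((g<150)&m,(337,257)); print(s,ce,ray(c,ce,.136), "stud/door edge:")
cv2.imwrite("pics/t4.png",cv2.resize(c["color"][190:330,205:355],None,fx=4,fy=4,interpolation=cv2.INTER_CUBIC))
E
```

```text
t 12.3167 tool [0.5302 0.0157 0.2042] [179.4  -0.   93.5] F [1.5 0.1 1.3]
rel [-0.1889 -0.0201  0.072 ] turn -3.38
[334 247   8  14  53] [337.26415094 255.41509434] [ 0.52336896 -0.1740883   0.136     ] stud/door edge:
```

View pics/t4.png

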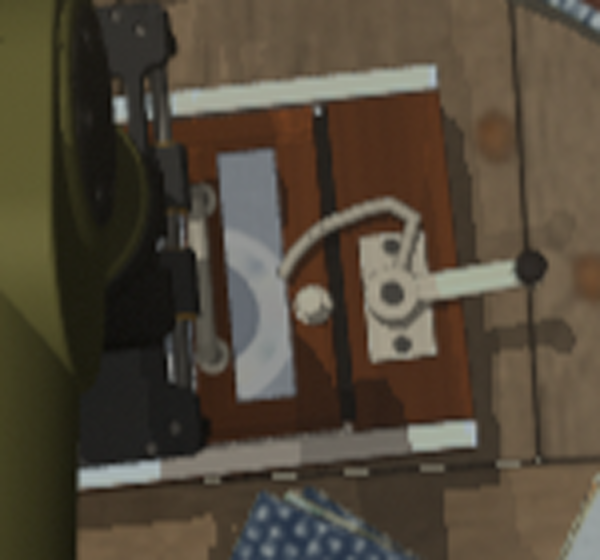

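The stud is at crop (314,305), the hub at (393,292) and the post at (530,266). I'll check the stud position and move on.

To row units: -0.189 m / 0.8 = -0.2363, -0.18 m / 0.8 = -0.225, -3.4 degrees / 90 = -0.0378.

```bash
python3 -c "
from h import *
c=env.read_camera('top')
f=lambda u,v:(205+(u+.5)/4-.5,190+(v+.5)/4-.5)
print('stud',loc(ray(c,f(314,304),.112)),'post',loc(ray(c,f(530,266),.138)),'hub',loc(ray(c,f(393,292),.116)),ray(c,f(530,266),.138))"
```

```text
stud [-0.02072707 -0.13447876] post [-0.0161358  -0.24340159] hub [-0.01942488 -0.17470061] [ 0.5217764  -0.17362279  0.138     ]
```

Call:
steer_hand --deltas '[[[-0.05, -0.005, 0], -0.0222, 0.05], [[-0.1, -0.01, 0], -0.0378, 0.05], [[-0.15, -0.015, 0], -0.0378, 0.05], [[-0.1938, -0.02, 0], -0.0378, 0.05], [[-0.225, -0.025, 0], -0.0378, 0.05], [[-0.2363, -0.025, 0], -0.0378, 0.05], [[-0.2363, -0.025, 0], -0.0378, 0.05], [[-0.2363, -0.025, 0], -0.0378, 0.05]]'

```text
time_s: 13.08
tool_pos: [0.5181, -0.1725, 0.1975]
tool_rot: [-179.9, -0.0, 97.0]
force: [1.0, 0.5, -0.4]
grip_width: 0.0494
grasp_force: 0.0
```

```bash
python3 - <<'E'
from h import *
to(.5225,-.174,.132,96.9);print(env.get_obs()["grip_width"])
E
```

```text
t 13.0833 tool [ 0.5181 -0.1725  0.1975] [-179.9   -0.    97. ] F [ 1.   0.5 -0.4]
rel [-0.0021  0.0043  0.0654] turn 0.06
0.04942809716167587
```

To row units: 0.063 m / 0.8 = 0.0788, 0.004 m / 0.8 = 0.005.

Call:
steer_hand --deltas '[[[-0.0013, 0.005, 0.025], 0, 0.05], [[-0.0013, 0.005, 0.05], 0, 0.05], [[-0.0013, 0.005, 0.0688], 0, 0.05], [[-0.0013, 0.005, 0.0788], 0, 0.05], [[-0.0013, 0.005, 0.0788], 0, 0.05]]' --grip_n 15

```text
time_s: 13.5
tool_pos: [0.5215, -0.1713, 0.1333]
tool_rot: [-179.8, -0.1, 97.2]
force: [0.3, -0.0, 0.6]
grip_width: 0.0497
grasp_force: 0.0
```

Call:
steer_hand --deltas '[[[0, 0, 0], 0, 0.04], [[0, 0, 0], 0, 0.03], [[0, 0, 0], 0, 0.02], [[0, 0, 0], 0, 0.01], [[0, 0, 0], 0, 0.005], [[0, 0, 0], 0, 0.005], [[0, 0, 0], 0, 0.005]]' --grip_n 15

```text
time_s: 14.08
tool_pos: [0.5228, -0.1742, 0.1359]
tool_rot: [180.0, 0.0, 97.0]
force: [-0.5, -0.6, 2.4]
grip_width: 0.0155
grasp_force: 15.0
```

```bash
python3 -c "
from h import *
print(loc(env.get_obs()['tool_pos']))"
```

```text
[-0.01518202 -0.24399607]
```

To row units: 0.0285 m / 0.8 = 0.0356, 0.0239 m / 0.8 = 0.0299, -24 degrees / 90 = -0.2667.

Call:
steer_hand --deltas '[[[0.0003, 0.0061, 0], -0.0444, 0.005], [[0.0009, 0.0121, 0], -0.0889, 0.005], [[0.0019, 0.0183, 0], -0.1333, 0.005], [[0.0034, 0.0241, 0], -0.1778, 0.005], [[0.0053, 0.0299, 0], -0.2222, 0.005], [[0.0076, 0.0356, 0], -0.2667, 0.005], [[0.0076, 0.0356, 0], -0.2667, 0.005]]' --grip_n 20

```text
time_s: 14.67
tool_pos: [0.5513, -0.1649, 0.136]
tool_rot: [179.9, 0.1, 121.1]
force: [1.0, -1.3, -0.0]
grip_width: 0.0153
grasp_force: 20.0
```

```bash
python3 -c "
from h import *
p=loc(env.get_obs()['tool_pos'])-[-.02,-.175];print(np.hypot(*p),np.degrees(np.arctan2(p[0],-p[1])))"
```

```text
0.07004768832496598 28.924418663722147
```

To row units: 0.0329 m / 0.8 = 0.0411, 0.0285 m / 0.8 = 0.0356, -28 degrees / 90 = -0.3111.

Call:
steer_hand --deltas '[[[0.0003, 0.0061, 0], -0.0444, 0.005], [[0.0009, 0.0121, 0], -0.0889, 0.005], [[0.0019, 0.0183, 0], -0.1333, 0.005], [[0.0034, 0.0241, 0], -0.1778, 0.005], [[0.0053, 0.0299, 0], -0.2222, 0.005], [[0.0076, 0.0356, 0], -0.2667, 0.005], [[0.0103, 0.0411, 0], -0.3111, 0.005], [[0.0103, 0.0411, 0], -0.3111, 0.005]]' --grip_n 30

```text
time_s: 15.33
tool_pos: [0.5756, -0.1413, 0.1361]
tool_rot: [180.0, 0.2, 149.0]
force: [4.2, -2.9, -1.3]
grip_width: 0.015
grasp_force: 30.0
```

```bash
python3 -c "
from h import *
p=loc(env.get_obs()['tool_pos'])-[-.02,-.175];print(np.hypot(*p),np.degrees(np.arctan2(p[0],-p[1])))"
```

```text
0.0711529346406649 56.663761764605184
```

To row units: 0.0329 m / 0.8 = 0.0411, 0.0285 m / 0.8 = 0.0356, -28 degrees / 90 = -0.3111.

Call:
steer_hand --deltas '[[[0.0003, 0.0061, 0], -0.0444, 0.005], [[0.0011, 0.0121, 0], -0.0889, 0.005], [[0.0023, 0.0183, 0], -0.1333, 0.005], [[0.0038, 0.0241, 0], -0.1778, 0.005], [[0.0058, 0.0299, 0], -0.2222, 0.005], [[0.0083, 0.0356, 0], -0.2667, 0.005], [[0.011, 0.0411, 0], -0.3111, 0.005], [[0.011, 0.0411, 0], -0.3111, 0.005]]' --grip_n 30

```text
time_s: 16.0
tool_pos: [0.5864, -0.1075, 0.1362]
tool_rot: [-180.0, 0.4, 177.0]
force: [7.9, 0.2, -4.0]
grip_width: 0.0155
grasp_force: 30.0
```

```bash
python3 -c "
from h import *
p=loc(env.get_obs()['tool_pos'])-[-.02,-.175];print(np.hypot(*p),np.degrees(np.arctan2(p[0],-p[1])))"
```

```text
0.07229486377747389 85.25579833093245
```

To row units: 0.008 m / 0.8 = 0.01, -0.002 m / 0.8 = -0.0025, -5 degrees / 90 = -0.0556.

Call:
steer_hand --deltas '[[[-0.0013, 0.0038, 0], -0.0222, 0.005], [[-0.0025, 0.0075, 0], -0.0444, 0.005], [[-0.0025, 0.01, 0], -0.0556, 0.005], [[-0.0025, 0.01, 0], -0.0556, 0.005]]' --grip_n 30

```text
time_s: 16.33
tool_pos: [0.5867, -0.1014, 0.136]
tool_rot: [-179.9, 0.1, -178.2]
force: [3.6, -3.1, -0.4]
grip_width: 0.015
grasp_force: 30.0
```

```bash
python3 -c "
from h import *
p=loc(env.get_obs()['tool_pos'])-[-.02,-.175];print(np.hypot(*p),np.degrees(np.arctan2(p[0],-p[1])))"
```

```text
0.07268850944495593 90.07488866828449
```

Call:
steer_hand --deltas '[[[0, 0.0025, 0], 0, 0.005], [[0, 0.0038, 0], 0, 0.005], [[0, 0.0038, 0], 0, 0.005]]'

```text
time_s: 16.58
tool_pos: [0.5866, -0.1, 0.1361]
tool_rot: [-179.8, 0.2, -178.3]
force: [4.4, -5.7, -1.7]
grip_width: 0.0154
grasp_force: 30.0
```

```bash
python3 -c "
from h import *
p=loc(env.get_obs()['tool_pos'])-[-.02,-.175];print(np.hypot(*p),np.degrees(np.arctan2(p[0],-p[1])))"
```

```text
0.07272250550789083 91.13986251505663
```

The manual's scale: shifts go in shares of 0.8 m and turns go in shares of 90 degrees. Converting my numbers, 0.004 m / 0.8 = 0.005, 0.002 m / 0.8 = 0.0025.

Call:
steer_hand --deltas '[[[0, 0.0025, 0], 0, 0.005], [[0, 0.005, 0], 0, 0.005], [[0, 0.005, 0], 0, 0.005]]'

```text
time_s: 16.83
tool_pos: [0.5866, -0.0988, 0.1361]
tool_rot: [-179.6, 0.2, -178.4]
force: [5.4, -10.3, -3.3]
grip_width: 0.0151
grasp_force: 30.0
```

```bash
python3 -c "
from h import *
p=loc(env.get_obs()['tool_pos'])-[-.02,-.175];print(np.hypot(*p),np.degrees(np.arctan2(p[0],-p[1])))"
```

```text
0.07281110704611883 92.12420991656617
```

Call:
steer_hand --deltas '[[[0, 0.0025, 0], 0, 0.005], [[0, 0.005, 0], 0, 0.005], [[0, 0.005, 0], 0, 0.005]]'

```text
time_s: 17.08
tool_pos: [0.5866, -0.0985, 0.1362]
tool_rot: [-179.3, 0.3, -178.5]
force: [6.7, -15.6, -4.2]
grip_width: 0.015
grasp_force: 30.0
```

```bash
python3 -c "
from h import *
p=loc(env.get_obs()['tool_pos'])-[-.02,-.175];print(np.hypot(*p),np.degrees(np.arctan2(p[0],-p[1])))"
```

```text
0.07282584767842142 92.32565886889829
```

The stop is reached: the last 4 mm commanded moved the post only 0.3 mm, and the force rose. Relaxing, opening and retreating upwards.

To row units: -0.006 m / 0.8 = -0.0075, -0.003 m / 0.8 = -0.0038.

Call:
steer_hand --deltas '[[[0, -0.0038, 0], 0, 0.005], [[0, -0.0075, 0], 0, 0.005], [[0, -0.0075, 0], 0, 0.02], [[0, -0.0075, 0], 0, 0.04], [[0, -0.0075, 0], 0, 0.045], [[0, -0.0075, 0], 0, 0.045], [[0, -0.0075, 0], 0, 0.045]]'

```text
time_s: 17.67
tool_pos: [0.585, -0.094, 0.1352]
tool_rot: [179.9, -0.1, -178.0]
force: [-0.4, -0.0, 0.1]
grip_width: 0.0384
grasp_force: 0.0
```

Call:
steer_hand --deltas '[[[0, 0, -0.0125], 0, 0.045], [[0, 0, -0.0375], 0, 0.045], [[0, 0, -0.0875], 0, 0.045], [[0, 0, -0.1375], 0, 0.045], [[0.05, 0, -0.15], 0, 0.045], [[0.1, 0, -0.15], 0, 0.045], [[0.15, 0, -0.15], 0, 0.045], [[0.15, 0, -0.15], 0, 0.045]]'

```text
time_s: 18.33
tool_pos: [0.4587, -0.0999, 0.2557]
tool_rot: [179.8, -0.2, -178.2]
force: [0.8, -1.1, -0.7]
grip_width: 0.0449
grasp_force: 0.0
```

```bash
python3 - <<'E'
from h import *
c=env.read_camera("wrist"); t=env.read_camera("top")
cv2.imwrite("pics/f.png",np.vstack([cv2.resize(c["color"],(480,300)),cv2.resize(t["color"][150:330,105:393],(480,300),interpolation=cv2.INTER_CUBIC)]))
E
```

```text
(no output)
```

View pics/f.png

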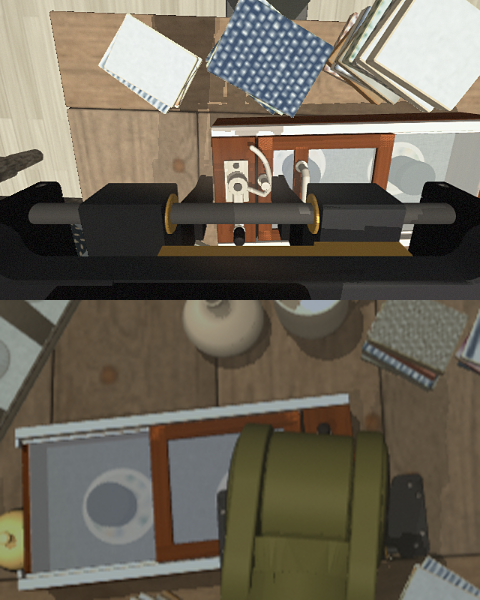

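The wrist view shows the lever pointing to case +x, with its post at (239,236), and the hook round the stud at (265,183). I'll clear the arm away to measure the lever angle.

To row units: -0.26 m / 0.8 = -0.325, -0.24 m / 0.8 = -0.3.

Call:
steer_hand --deltas '[[[0.0125, -0.05, -0.025], 0, 0.045], [[0.0125, -0.1, -0.05], 0, 0.045], [[0.0125, -0.15, -0.05], 0, 0.045], [[0.0125, -0.2, -0.05], 0, 0.045], [[0.0125, -0.25, -0.05], 0, 0.045], [[0.0125, -0.3, -0.05], 0, 0.045], [[0.0125, -0.325, -0.05], 0, 0.045], [[0.0125, -0.325, -0.05], 0, 0.045]]'

```text
time_s: 19.1
tool_pos: [0.464, -0.3652, 0.2955]
tool_rot: [-179.7, -0.1, -178.4]
force: [-0.7, 0.4, 0.8]
grip_width: 0.045
grasp_force: 0.0
```

```bash
python3 - <<'E'
from h import *
t=env.read_camera("top"); g=t["color"].astype(int).sum(2)
u0=t["cx"];T=np.linalg.inv(t["world_from_camera"])
def pix(x,y,z):
    p=T@[x,y,z,1]; return np.array([t["fx"]*p[0]/p[2]+t["cx"],t["fy"]*p[1]/p[2]+t["cy"]])
P=pix(*wor([.05,-.175]),.138); print(P, "stud",pix(*wor([-.02,-.138]),.112))
m=np.zeros(g.shape,bool); a,b=P.astype(int); m[b-12:b+8,a-10:a+11]=1
mm,s,ce=blob((g<130)&m,P); q=loc(ray(t,ce,.138))-[-.0195,-.1748]; print(s,ce,np.hypot(*q),np.degrees(np.arctan2(q[0],-q[1])))
cv2.imwrite("pics/g.png",cv2.resize(t["color"][195:320,205:345],None,fx=4,fy=4,interpolation=cv2.INTER_CUBIC))
E
```

```text
[299.20214412 226.87217146] stud [284.8312179  265.07439234]
[295 224   8   8  37] [299.10810811 227.37837838] 0.0685027501613707 90.07533499880562
```

View pics/g.png

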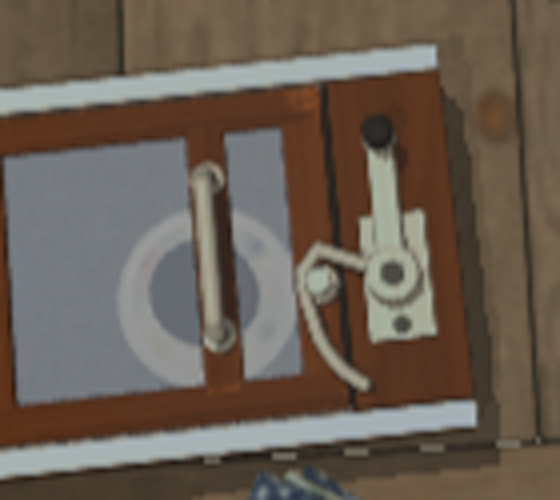

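The lever measures 90.1° (post at (378,130)), the hook holds the stud at (319,285), the door is tight, and the jar is on the coaster. Handing in.

```bash
python3 -c "
from cell import env
print(env.sign_off())"
```

```text
the job is handed in; nothing more can be done
None
```

The job is handed in: the jar stands upright on the coaster, the door is shut against the seal, and the latch is turned to its stop (measured 90°), with the vase and mug not touched; the arm finished clear at 19 s of the 61 s allowed, and no verdict was returned.

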